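# Clear the jar out of the refilled parts case, shut its lid and latch it

## Robot

A 7-joint arm with a two-finger parallel gripper is mounted at the origin on a cart in front of the work surface, level with it; the furniture and walls round the work are solid. World frame = base frame: x ahead of the robot, y to its left, z up, the work surface at z = 0. Lengths are in mm, angles in degrees, forces in N, time in s.
With the tool pointing down it reaches from about 350 to 900 mm from the base axis. Payload 8.1 kg.
Tool frame: the origin (TCP) lies between the finger pads; the fingertips stand 14 mm ahead of it and the grasp point (between the pads) lies 5 mm behind it (env.tips_ahead is the distance from the TCP to the fingertips, in mm); z points along the fingers, y is the line along which they close (so a half turn about z gives the same grasp; the last joint's range is limited). The gripper opens to 92 mm and grips with 3 to 60 N. Pads are 19 mm wide; open, the fingers measure 130 mm over their backs; the gripper's body (75 mm by 190 mm) begins 47 mm behind the grasp point.
Start: joints at [-82.197, 24.895, 1.432, 90.138, -0.665, 64.973, -4.303], TCP at [147.862, 607.271, 240.742] pointing down, gripper open.
Joint ranges: [-149.89, 149.89], [-25.12, 119.58], [-72.63, 75.52], [4.76, 147.25], [-75.54, 255.54], [6.69, 114.76], [-157.13, 157.13]. Speed limits (degrees/s): [127.2, 127.2, 172.46, 172.46, 180, 180, 180].

## Interface

Orientations are given as [roll, pitch, yaw] about the fixed x, y, z axes, in that order (R = Rz(yaw) Ry(pitch) Rx(roll)).
In Python, from bench import env, vision, status gives the robot as it stands (env), with the cameras (vision) and the readings (status).
- The arm moves only by the tool hand_motion, called after ">>>" as a command line: name --argument value ..., lists and objects as JSON in quotes. Schema: {"type":"object","properties":{"plan":{"type":"object","properties":{"steps":{"type":"array","items":{"type":"array","items":{"type":"number"},"minItems":7,"maxItems":7},"minItems":1,"maxItems":20}},"additionalProperties":false,"required":["steps"]},"squeeze":{"type":"number"},"only":{"type":"string"},"quiet":{"type":"boolean"},"lines":{"type":"string"}},"required":["plan"],"additionalProperties":false}. plan is an object whose key "steps" holds a list of rows, 1 to 20 of them, each of 7 numbers: the finger opening in mm, then dx, dy, dz in units of 100 mm, then a rotation vector rx, ry, rz in units of 10 degrees; each row is the pose to reach, as a shift and turn from the pose commanded when the call began, along the tool's axes at that moment; what a row does not reach only later rows make up. A row lasts 1/8 s, in which the tool goes at most 62.5 mm and 10.7 degrees, less where a joint would pass 70% of its speed; a pose out of reach is approached as far as the arm can. The fingers move at their own pace and stop on an object; squeeze is the grip in N (left out, the last holds). Time passes only in rows, so rows that do not move let the fingers close. The tool returns the time, the measured TCP pose, the force, the opening and the grip force at its end. only (a regular expression) keeps the lines of the reply that match it, lines (a string "A,B") keeps lines A to B, and quiet returns only ok. Input that does not fit is refused with a message, and nothing moves.
- status.get_obs(): the state, without advancing time (a new reading comes with each control period).
- vision.snapshot(name): name is "side" or "top" or "wrist"; returns the picture (420x560x3 uint8, blue, green, red); there is no depth.
- vision.calibration(name): a dict with "mtx" (3x3 intrinsics, pixels), "D" ([k1, k2, p1, p2, k3] as OpenCV has them; the pictures are not rectified), "T" (4x4, takes a point from camera to world coordinates). Camera axes: x right, y down, z forward; pixel columns grow to the right and rows downward; lengths in mm; the calibration is good to about 2 mm. A picture is of the moment at which its call begins: read the wrist's pose just before it. calibration takes no time and is no camera call; for the wrist camera it gives the pose at the moment of the call.
- env.close_job(): hands the job in; it is judged then, once.
The state is a dict: "time_s": time; "joint_pos": joint angles; "qvel": joint speeds; "tau": joint torques, N m; "eef_pos": TCP position; "tcp_rot": TCP orientation; "contact_force": force on the tool from outside, world axes, zero at the start; "moment": the same for the moment, N m; "opening": finger opening in mm; "grasp_force": force on a finger pad.
Only numpy, scipy, OpenCV 4.12 (cv2) and the standard library are available. Lean on these libraries where they do the work, as an engineer would, in place of code of your own. Each camera call takes 0.05 s, during which the arm holds its last target. There are 200 camera calls.

## Task

The blue small-parts case has just been refilled, but the screw jar of brass inserts is still standing in it and keeps the lid from closing. Take the jar out and stand it upright on the table clear of the case, then shut the clear lid fully and, once it is down, fold the orange latch up flat against the front of the case. Leave the two ball bearings inside the case, and leave the tools beside it where they lie.

Things in the scene. Friction and masses are not known exactly. Their poses are not given: they have to be found in the camera images.
- parts_case: Blue case, 130 (x) x 190 (y) x 38 mm high, fixed; origin at the middle of its underside, x from the latch side (front wall at x = -65 mm) to the hinge side, z up. 2 rows (x) of 3 compartments (y), each 62 x 61 mm, middles at x = +-32, y = -63, 0, 63; floor 2 mm thick, outer walls to z = 38, dividers to z = 31. The small screws and nuts in it are fixed.
- parts_case_lid (a joint): Clear lid plate in a thin frame, 130 x 190 x 2 mm, 60 g; hinge line along the back rim at x = 68, z = 39 mm of the case. 0 = shut, grows as it opens, 1.83 = stop, leaning back past upright; starts at 1.6 to 1.8. Nearly free, damped: pushed over from behind to below about 1.0, it sinks shut by its own weight in some 3 s; above 1.3 its friction holds it.
- lid_front (a point): Middle of the lid's free edge (facing the latch when shut), 133 mm from the hinge line. About 170 mm above the table when the lid stands open, at x = -65, z = 41 mm of the case when shut.
- parts_case_latch (a joint): Orange latch flap at the middle of the case's front, 34 mm wide (y), 20 mm long, 3 mm thick, hinged along its lower edge at x = -69, z = 22 mm of the case. 0 = upright, flat against the front (a stop), over the lid's edge; grows as it leans out to the front; starts at 0.45 to 0.85. No spring: it stays where it is left; a few N at its tip, towards the case, fold it up.
- latch_tip (a point): Middle of the latch's free end, outer (front) face; at x = -70, z = 42 mm of the case when folded up.
- insert_jar: Round screw jar, black cap, white label, diameter 47 mm, 53 mm tall, about 60 g, cap fixed; origin at the middle of its underside, z up. Starts upright on the floor of one of the three front compartments, its top 55 mm above the table. Jars standing far back on the table are not meant.
- bearing_1: Ball bearing, diameter 22 mm, 7 mm thick, lying flat in another front compartment; origin at the middle of its underside.
- bearing_2: Ball bearing, diameter 22 mm, 7 mm thick, lying flat in the remaining front compartment; origin at the middle of its underside.
- flush_cutters: Bystander: flush cutters with red handles, 125 x 42 x 11 mm, lying on the table to the left of the case; origin at the middle of the underside.
- marker_black: Bystander: black marker, 132 x 19 x 21 mm, lying on the table to the left of the case; origin at the middle of the underside.
- driver_blue: Bystander: small screwdriver with a blue handle, 151 x 21 x 20 mm, lying on the table to the right of the case; origin at the middle of the underside.

How it is judged:
By the outcome, as a careful person would: the job done as asked, in the order asked, and still so for the second after the job is handed in, with the robot touching nothing.
It also fails if it takes over 51 s, if anything falls off the work surface, if the arm or the gripper's body presses on something with over 40 N, if the wrist force passes 120 N, or if a joint passes its speed limit or range.

## Working session

There is one attempt and no reset: what is moved stays moved. The work goes in short steps, Python scripts to look and compute and a tool call to move; the robot and the scene stay as the last step left them, time stands still between calls to the robot, and variables do not carry over. Pictures are saved under pics/ and viewed, at most 10 in all, crops included, and the job is handed in when it is done.

```bash
ls; mkdir -p pics; python3 - <<'E'
from bench import env, vision, status
import cv2,numpy as np
o=status.get_obs();print(o['time_s'],o['eef_pos'],o['tcp_rot'],o['opening'])
for n in('top','side'):
    cv2.imwrite(f'pics/{n}0.png',vision.snapshot(n)); c=vision.calibration(n);print(n,np.round(c['mtx'],1).tolist(),c['D'],np.round(c['T'],3).tolist())
E
```

```text
bench.py
pics
0.0 [147.76010961 606.77830586 239.94717152] [-1.79910451e+02  6.64008865e-03  1.66314536e+02] 91.70961148433427
top [[460.9, 0.0, 279.3], [0.0, 460.9, 204.7], [0.0, 0.0, 1.0]] [0.02437667 0.         0.         0.         0.        ] [[-0.007, -0.988, 0.153, 392.472], [-1.0, 0.005, -0.017, 29.48], [0.016, -0.154, -0.988, 1048.666], [0.0, 0.0, 0.0, 1.0]]
side [[501.7, 0.0, 272.1], [0.0, 501.7, 215.1], [0.0, 0.0, 1.0]] [0.06383354 0.         0.         0.         0.        ] [[0.997, -0.027, 0.067, 475.732], [-0.072, -0.378, 0.923, -961.871], [-0.0, -0.925, -0.379, 473.594], [0.0, 0.0, 0.0, 1.0]]
```

View pics/top0.png

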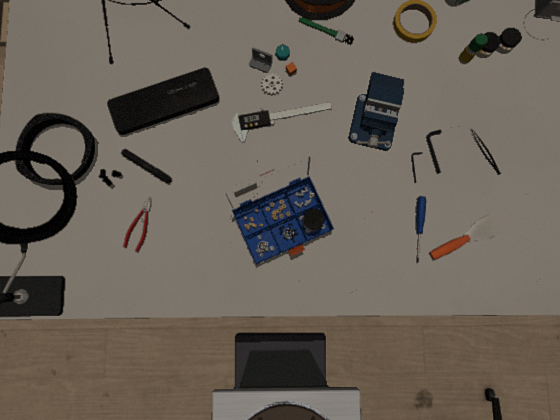

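View pics/side0.png

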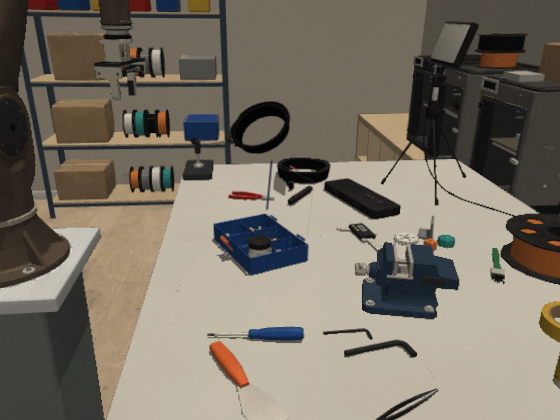

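The top view shows the case at about (283,220), rotated, with the jar at (314,218) in the right front compartment and the latch at (297,251). The side view shows the jar at (260,247) and the latch at (225,243). I'll enlarge both.

```bash
python3 - <<'E'
import cv2
a=cv2.imread('pics/top0.png')[150:270,220:350]; cv2.imwrite('pics/topc.png',cv2.resize(a,None,fx=5,fy=5,interpolation=cv2.INTER_CUBIC))
a=cv2.imread('pics/side0.png')[150:275,200:330]; cv2.imwrite('pics/sidec.png',cv2.resize(a,None,fx=4.8,fy=4.8,interpolation=cv2.INTER_CUBIC))
E
```

```text
(no output)
```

View pics/topc.png

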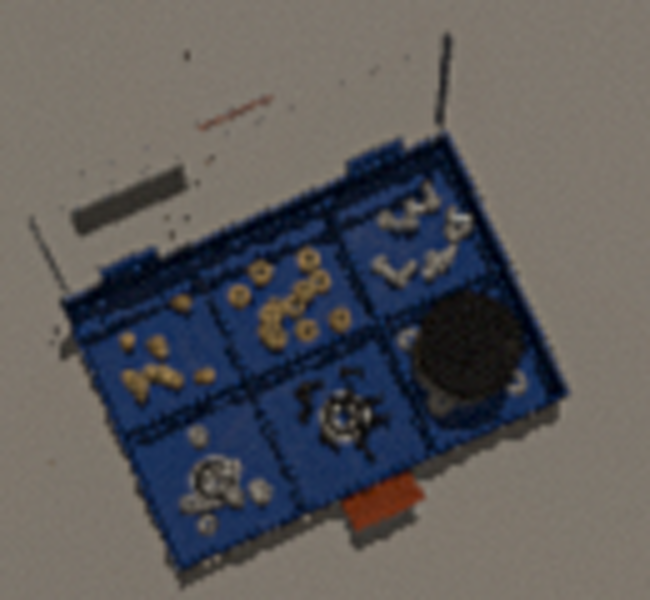

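View pics/sidec.png

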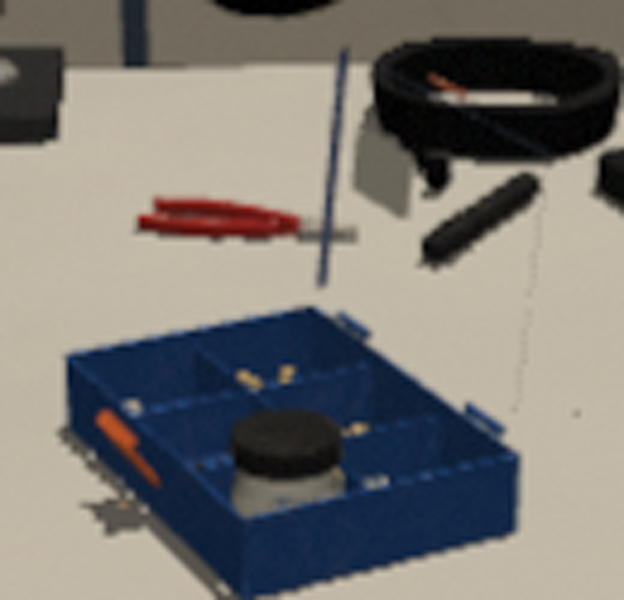

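Top crop: rim corners FR (568,392), FL (185,568), BL (68,302), BR (447,137), cap centre (468,345), latch tip edge (352,530)–(423,497), bearings at (345,415) and (215,480) and lid edge near (35,218)/(447,38). Side crop: rim FR (245,520), BR (517,458), FL (70,355), BL (315,310), cap top (286,438), lid free corners (344,50)/(540,195).

```bash
cat > h.py <<'E'
from bench import env, vision, status
import cv2,numpy as np
from scipy.spatial.transform import Rotation as R
def ray(n,p,c=None):
    c=c or vision.calibration(n);T=np.array(c['T'])
    q=cv2.undistortPoints(np.array([[p]],float),np.array(c['mtx']),np.array(c['D']))[0,0]
    d=T[:3,:3]@[q[0],q[1],1];return T[:3,3],d/np.linalg.norm(d)
def tri(rs):
    A=sum(np.eye(3)-np.outer(d,d) for o,d in rs);b=sum((np.eye(3)-np.outer(d,d))@o for o,d in rs)
    return np.linalg.solve(A,b)
def atz(r,z): o,d=r;return o+d*(z-o[2])/d[2]
def tool(pw,o=None):  # world point -> shift in current tool axes
    o=o or status.get_obs();return R.from_euler('xyz',o['tcp_rot'],degrees=True).inv().apply(np.array(pw)-o['eef_pos'])
E
python3 - <<'E'
from h import *
t=lambda u,v:ray('top',((u+.5)/5-.5+220,(v+.5)/5-.5+150))
s=lambda u,v:ray('side',((u+.5)/4.8-.5+200,(v+.5)/4.8-.5+150))
P={'FR':((568,392),(245,520)),'FL':((185,568),(70,355)),'BL':((68,302),(315,310)),'BR':((447,137),(517,458)),'cap':((468,345),(286,438)),'lidL':((35,218),(344,50)),'lidR':((447,38),(540,195)),'latchL':((352,530),(97,412)),'latchR':((423,497),(158,485))}
X={}
for k,(a,b) in P.items():
    X[k]=tri([t(*a),s(*b)]);print(k,X[k].round(1), 'top@38',atz(t(*a),38).round(1))
M=np.array([[-65,-95,38],[-65,95,38],[65,95,38],[65,-95,38]]);W=np.array([X[k] for k in('FR','FL','BL','BR')])
a=M[:,:2];b=W[:,:2];ac=a-a.mean(0);bc=b-b.mean(0)
th=np.arctan2((ac[:,0]*bc[:,1]-ac[:,1]*bc[:,0]).sum(),(ac*bc).sum());print('yaw',np.degrees(th),'c',b.mean(0))
Rz=R.from_euler('z',th).as_matrix();c=np.r_[b.mean(0),0]
for k in X: print(k,'case',(Rz.T@(X[k]-c)).round(1))
E
```

```text
FR [ 497.  -106.3   35.4] top@38 [ 497.  -105.9   38. ]
FL [421.5  62.9  36.5] top@38 [421.1  62.9  38. ]
BL [538.2 115.   34.4] top@38 [538.2 114.7  38. ]
BR [612.9 -54.8  33.9] top@38 [612.1 -54.4  38. ]
cap [516.  -61.1  49.5] top@38 [518.1 -62.2  38. ]
lidL [552.6 117.2 163.4] top@38 [576.  129.6  38. ]
lidR [624.4 -45.6 148.6] top@38 [657.7 -55.2  38. ]
latchL [436.5  -9.9  40.6] top@38 [437. -10.  38.]
latchR [457.  -42.3  20.1] top@38 [451.2 -41.2  38. ]
yaw 23.919831120542327 c [517.39486573   4.2142027 ]
FR case [-63.4 -92.7  35.4]
FL case [-63.8  92.6  36.5]
BL case [63.9 92.8 34.4]
BR case [ 63.3 -92.6  33.9]
cap case [-27.8 -59.1  49.5]
lidL case [ 78.   89.  163.4]
lidR case [ 77.6 -88.9 148.6]
latchL case [-79.6  19.9  40.6]
latchR case [-74.  -18.   20.1]
```

```bash
python3 - <<'E'
from h import *
print(tool([515.5,-61,220]).round(1))
for n,p in dict(drv1=(421,200),drv2=(417,260)).items(): print(n,atz(ray('top',p),10).round())
E
```

```text
[-515.3 -561.8   20.9]
drv1 [ 563. -313.   10.]
drv2 [ 427. -296.   10.]
```

Units first: shifts go in units of 100 mm and turns go in units of 10 degrees. So -515 mm is -5.15, -562 mm is -5.62, -37.6 degrees is -3.76.

>>> hand_motion --plan '{"steps": [[92,-1.29,-1.4,0.05,0,0,-1],[92,-2.58,-2.81,0.1,0,0,-2],[92,-3.86,-4.21,0.15,0,0,-3],[92,-5.15,-5.62,0.2,0,0,-3.76],[92,-5.15,-5.62,0.2,0,0,-3.76],[92,-5.15,-5.62,0.2,0,0,-3.76],[92,-5.15,-5.62,0.2,0,0,-3.76],[92,-5.15,-5.62,0.2,0,0,-3.76],[92,-5.15,-5.62,0.2,0,0,-3.76],[92,-5.15,-5.62,0.2,0,0,-3.76],[92,-5.15,-5.62,0.2,0,0,-3.76],[92,-5.15,-5.62,0.2,0,0,-3.76],[92,-5.15,-5.62,0.2,0,0,-3.76],[92,-5.15,-5.62,0.2,0,0,-3.76],[92,-5.15,-5.62,0.2,0,0,-3.76],[92,-5.15,-5.62,0.2,0,0,-3.76]]}'

```text
time_s: 2.1
eef_pos: [514.8, -58.9, 220.8]
tcp_rot: [180.0, 0.0, -155.9]
contact_force: [0.0, 0.4, 0.6]
opening: 91.9
grasp_force: 0.0
```

```bash
python3 - <<'E'
from h import *
c=vision.calibration('wrist');cv2.imwrite('pics/w1.png',vision.snapshot('wrist'))
import pickle;pickle.dump(c,open('w1.pkl','wb'));print(np.array(c['T']).round(2).tolist())
E
```

```text
[[-0.41, 0.87, 0.28, 438.15], [0.91, 0.39, 0.13, -93.79], [0.0, 0.31, -0.95, 364.49], [0.0, 0.0, 0.0, 1.0]]
```

View pics/w1.png

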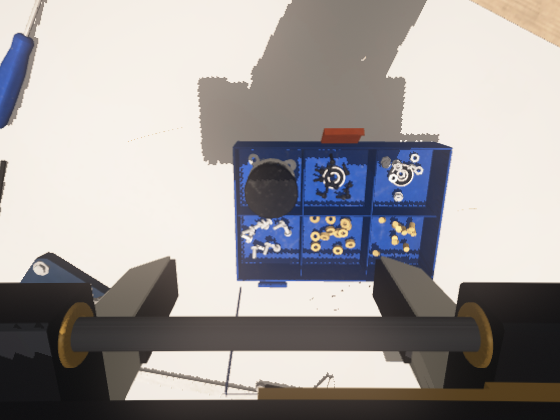

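Wrist view: cap centre (271,189); rim corners (235,143), (451,147), (434,285), (237,280); latch tip edge at (342,129); bearings at (334,178) and (401,175).

```bash
python3 - <<'E'
from h import *
import pickle;c=pickle.load(open('w1.pkl','rb'))
w=lambda u,v:ray('wrist',(u,v),c)
print('cap@55',atz(w(271,189),55).round(1))
t=lambda u,v:ray('top',((u+.5)/5-.5+220,(v+.5)/5-.5+150))
print('cap top@55',atz(t(468,345),55).round(1))
print('tri',tri([w(271,189),t(468,345)]).round(1))
for a,b in (((235,143),(568,392)),((451,147),(185,568)),((434,285),(68,302)),((237,280),(447,137))): print(atz(w(*a),38).round(1),tri([w(*a),t(*b)]).round(1))
T=np.array(c['T']);
q=T[:3,:3].T@(np.array([515.5,-61,55])-T[:3,3]);print(cv2.projectPoints(q[None],np.zeros(3),np.zeros(3),np.array(c['mtx']),np.array(c['D']))[0])
E
```

```text
cap@55 [513.  -63.9  55. ]
cap top@55 [516.  -60.6  55. ]
tri [518.1 -62.2  35.2]
[ 492.4 -107.    38. ] [ 498.9 -109.2    7. ]
[420.1  64.   38. ] [420.6  62.7  40.8]
[540.6 120.7  38. ] [536.9 113.7  48.8]
[613.5 -55.6  38. ] [612.3 -55.   39.4]
[[[272.92329265 192.96932686]]]
```

To row units: 55 mm is 0.55, -3 mm is -0.03.

>>> hand_motion --plan '{"steps": [[92,0.015,-0.03,0.55,0,0,0],[92,0.015,-0.03,1.1,0,0,0],[92,0.015,-0.03,1.5,0,0,0],[92,0.015,-0.03,1.65,0,0,0],[92,0.015,-0.03,1.655,0,0,0],[92,0.015,-0.03,1.655,0,0,0],[30,0.015,-0.03,1.655,0,0,0],[30,0.015,-0.03,1.655,0,0,0],[30,0.015,-0.03,1.655,0,0,0],[30,0.015,-0.03,1.655,0,0,0],[30,0.015,-0.03,1.655,0,0,0],[30,0.015,-0.03,1.655,0,0,0],[30,0.015,-0.03,1.655,0,0,0],[30,0.015,-0.03,1.655,0,0,0]]}' --squeeze 30

```text
time_s: 3.9
eef_pos: [515.1, -63.9, 55.2]
tcp_rot: [180.0, 0.0, -156.1]
contact_force: [0.0, -0.3, 0.8]
opening: 44.5
grasp_force: 30.0
```

>>> hand_motion --plan '{"steps": [[30,0,0,-0.15,0,0,0],[30,0,0,-0.4,0,0,0],[30,0,0,-0.8,0,0,0],[30,0,0,-1,0,0,0],[30,0,0,-1,0,0,0]]}'

```text
time_s: 4.53
eef_pos: [516.2, -64.1, 157.4]
tcp_rot: [-179.9, 0.2, -156.1]
contact_force: [0.2, 0.3, -1.5]
opening: 45.0
grasp_force: 30.0
```

```bash
python3 - <<'E'
from h import *
a=cv2.resize(vision.snapshot('side')[150:275,170:340],None,fx=3,fy=3,interpolation=cv2.INTER_CUBIC)
b=vision.snapshot('wrist')[100:400,120:420]
cv2.imwrite('pics/lift.png',np.vstack([np.hstack([a[:,:500],np.zeros((375,290,3),np.uint8)])[:300],np.hstack([b,np.zeros((300,490,3),np.uint8)])]) if 0 else np.hstack([a[:300],cv2.resize(b,(290,300))]))
E
```

```text
(no output)
```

View pics/lift.png

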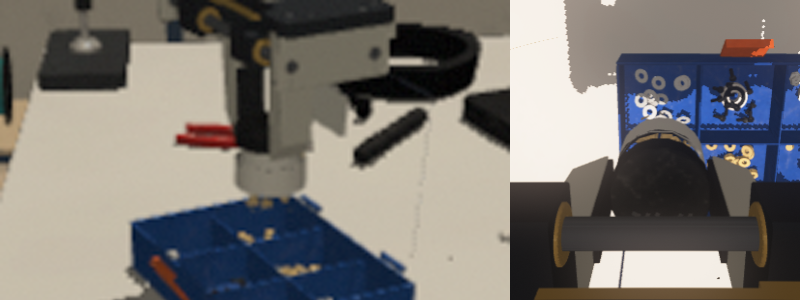

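The jar hangs upright in the gripper, clear of the case. I'll carry it to (500, -200), right of the case.

To row units: 100 mm is 1, 50 mm is 0.5.

>>> hand_motion --plan '{"steps": [[30,0.25,-0.42,0,0,0,0],[30,0.5,-0.84,0,0,0,0],[30,0.7,-1.18,0,0,0,0],[30,0.7,-1.18,0.3,0,0,0],[30,0.7,-1.18,0.65,0,0,0],[30,0.7,-1.18,0.9,0,0,0],[30,0.7,-1.18,0.98,0,0,0],[30,0.7,-1.18,1,0,0,0],[30,0.7,-1.18,1,0,0,0]]}'

```text
time_s: 5.75
eef_pos: [499.3, -200.4, 55.8]
tcp_rot: [-180.0, 0.0, -156.1]
contact_force: [-0.4, 0.1, -0.6]
opening: 44.4
grasp_force: 30.0
```

>>> hand_motion --plan '{"steps": [[30,0,0,0.01,0,0,0],[30,0,0,0.02,0,0,0],[30,0,0,0.025,0,0,0],[30,0,0,0.025,0,0,0]]}'

```text
time_s: 6.25
eef_pos: [499.0, -200.2, 52.8]
tcp_rot: [-180.0, 0.0, -156.1]
contact_force: [0.8, 0.2, -0.1]
opening: 44.7
grasp_force: 30.0
```

To row units: 1 mm is 0.01, 0.5 mm is 0.005.

>>> hand_motion --plan '{"steps": [[30,0,0,0.005,0,0,0],[30,0,0,0.01,0,0,0],[30,0,0,0.01,0,0,0],[30,0,0,0.01,0,0,0]]}'

```text
time_s: 6.75
eef_pos: [499.2, -200.2, 52.6]
tcp_rot: [-180.0, 0.0, -156.1]
contact_force: [-2.2, 1.6, 10.6]
opening: 44.7
grasp_force: 30.0
```

Contact. Ease up slightly, release, and rise.

To row units: -165 mm is -1.65, -120 mm is -1.2.

>>> hand_motion --plan '{"steps": [[45,0,0,-0.008,0,0,0],[60,0,0,-0.008,0,0,0],[66,0,0,-0.008,0,0,0],[66,0,0,-0.008,0,0,0],[66,0,0,-0.008,0,0,0],[66,0,0,-0.2,0,0,0],[66,0,0,-0.6,0,0,0],[66,0,0,-1.2,0,0,0],[66,0,0,-1.65,0,0,0],[66,0,0,-1.65,0,0,0]]}'

```text
time_s: 8.0
eef_pos: [500.9, -201.1, 220.2]
tcp_rot: [-179.8, 0.3, -156.1]
contact_force: [0.6, 0.2, -0.0]
opening: 66.2
grasp_force: 0.0
```

```bash
python3 - <<'E'
from h import *
a=cv2.resize(vision.snapshot('side')[200:350,170:370],None,fx=2,fy=2,interpolation=cv2.INTER_CUBIC)
b=cv2.resize(vision.snapshot('top')[140:290,230:430],None,fx=2,fy=2,interpolation=cv2.INTER_CUBIC)
cv2.imwrite('pics/rel.png',np.hstack([a,b]))
Rz=R.from_euler('z',23.9,degrees=True);C=np.array([517,4.5,0])
o=status.get_obs();print(o['eef_pos'])
for p in((140,0,129),(0,0,129)):
    w=C+Rz.apply(p);print(w.round(1),tool(w,o).round(1))
E
```

```text
[ 498.82936915 -200.00910442  216.58705227]
[645.   61.2 129. ] [-239.5  179.5   87.7]
[517.    4.5 129. ] [-99.5 179.6  87.7]
```

View pics/rel.png

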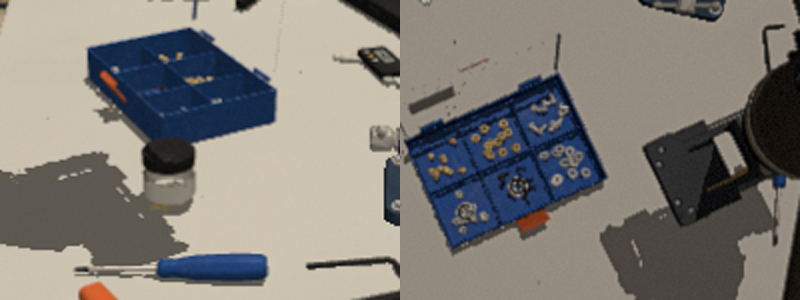

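The jar stands upright on the table, at about (168,172) in the side half, with the bearings still inside. Next I go behind the lid.

>>> hand_motion --plan '{"steps": [[0,-0.6,0.3,0,0,0,0],[0,-1.2,0.4,0,0,0,0],[0,-1.8,0.55,0,0,0,0],[0,-2.4,0.7,0,0,0,0],[0,-2.4,1.25,0,0,0,0],[0,-2.4,1.8,0,0,0,0],[0,-2.4,1.8,0,0,0,0],[0,-2.4,1.8,0.3,0,0,0],[0,-2.4,1.8,0.6,0,0,0],[0,-2.4,1.8,0.88,0,0,0],[0,-2.4,1.8,0.88,0,0,0]]}' --squeeze 10

```text
time_s: 9.48
eef_pos: [643.1, 60.6, 125.2]
tcp_rot: [179.9, -0.4, -156.1]
contact_force: [-0.4, -0.1, -0.4]
opening: 0.5
grasp_force: 0.0
```

To row units: 15 mm is 0.15, 136 mm is 1.36.

>>> hand_motion --plan '{"steps": [[0,0.15,0,0,0,0,0],[0,0.28,0,0,0,0,0],[0,0.4,0,0,0,0,0],[0,0.52,0,0,0,0,0],[0,0.64,0,0,0,0,0],[0,0.76,0,0,0,0,0],[0,0.88,0,0,0,0,0],[0,1,0,0,0,0,0],[0,1.12,0,0,0,0,0],[0,1.24,0,0,0,0,0],[0,1.36,0,0,0,0,0],[0,1.36,0,0,0,0,0]]}'

```text
time_s: 10.98
eef_pos: [520.1, 6.0, 128.8]
tcp_rot: [180.0, -0.0, -156.1]
contact_force: [0.0, 0.5, 0.2]
opening: 0.6
grasp_force: 0.0
```

```bash
python3 - <<'E'
from h import *
cv2.imwrite('pics/lid.png',cv2.resize(vision.snapshot('side')[130:290,170:370],None,fx=3,fy=3,interpolation=cv2.INTER_CUBIC))
E
```

```text
(no output)
```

View pics/lid.png

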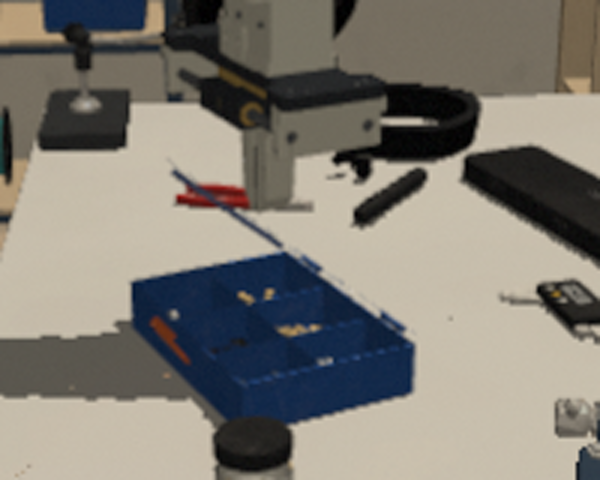

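The lid is past centre at about 0.8 and sinking. I lift and move to the front while it falls.

To row units: 130 mm is 1.3, -90 mm is -0.9.

>>> hand_motion --plan '{"steps": [[0,0,0,-0.45,0,0,0],[0,0,0,-0.9,0,0,0],[0,0,0,-0.9,0,0,0],[0,0.3,0,-0.9,0,0,0],[0,0.6,0,-0.9,0,0,0],[0,0.9,0,-0.9,0,0,0],[0,1.2,0,-0.9,0,0,0],[0,1.3,0,-0.9,0,0,0],[0,1.3,0,-0.9,0,0,0],[0,1.3,0,-0.9,0,0,0],[0,1.3,0,-0.9,0,0,0],[0,1.3,0,-0.9,0,0,0],[0,1.3,0,-0.9,0,0,0],[0,1.3,0,-0.9,0,0,0],[0,1.3,0,-0.9,0,0,0],[0,1.3,0,-0.9,0,0,0],[0,1.3,0,-0.9,0,0,0],[0,1.3,0,-0.9,0,0,0],[0,1.3,0,-0.9,0,0,0],[0,1.3,0,-0.9,0,0,0]]}'

```text
time_s: 13.52
eef_pos: [402.2, -46.2, 218.7]
tcp_rot: [180.0, 0.0, -156.1]
contact_force: [1.0, 1.0, -0.0]
opening: 0.8
grasp_force: 0.0
```

>>> hand_motion --plan '{"steps": [[0,0,0,0,0,0,0],[0,0,0,0,0,0,0],[0,0,0,0,0,0,0],[0,0,0,0,0,0,0],[0,0,0,0,0,0,0],[0,0,0,0,0,0,0],[0,0,0,0,0,0,0],[0,0,0,0,0,0,0]]}'

```text
time_s: 14.52
eef_pos: [402.2, -46.2, 218.7]
tcp_rot: [180.0, 0.0, -156.1]
contact_force: [0.5, -0.3, -0.7]
opening: 0.6
grasp_force: 0.0
```

```bash
python3 - <<'E'
from h import *
a=cv2.resize(vision.snapshot('side')[200:290,190:320],None,fx=3,fy=3,interpolation=cv2.INTER_CUBIC)
b=cv2.resize(vision.snapshot('wrist'),(360,270))
cv2.imwrite('pics/shut.png',np.hstack([a,b]))
Rz=R.from_euler('z',23.9,degrees=True);C=np.array([517,4.5,0])
o=status.get_obs();print(o['eef_pos'])
for p in((-115,0,41),(-80,0,41)):
    w=C+Rz.apply(p);print(w.round(1),tool(w,o).round(1))
E
```

```text
[402.23645277 -46.21132439 218.73527593]
[411.9 -42.1  41. ] [-1.050e+01 -1.000e-01  1.777e+02]
[443.9 -27.9  41. ] [-4.550e+01 -1.000e-01  1.777e+02]
```

View pics/shut.png

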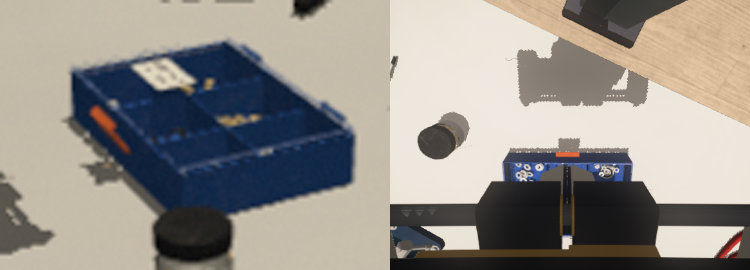

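The lid is down, with its label flat on top, and the latch is still leaning out. Now I descend in front of the latch and push.

To row units: 178 mm is 1.78, 150 mm is 1.5.

>>> hand_motion --plan '{"steps": [[0,0,0,0.5,0,0,0],[0,0,0,1,0,0,0],[0,0,0,1.5,0,0,0],[0,0,0,1.78,0,0,0],[0,0,0,1.78,0,0,0],[0,-0.1,0,1.78,0,0,0],[0,-0.18,0,1.78,0,0,0],[0,-0.26,0,1.78,0,0,0],[0,-0.32,0,1.78,0,0,0],[0,-0.37,0,1.78,0,0,0],[0,-0.4,0,1.78,0,0,0],[0,-0.4,0,1.78,0,0,0]]}'

```text
time_s: 16.12
eef_pos: [438.2, -30.1, 40.6]
tcp_rot: [180.0, -0.1, -156.1]
contact_force: [-1.9, -1.0, 1.7]
opening: 0.5
grasp_force: 0.9
```

To row units: -4 mm is -0.04, -3 mm is -0.03.

>>> hand_motion --plan '{"steps": [[0,-0.01,0,0,0,0,0],[0,-0.02,0,0,0,0,0],[0,-0.03,0,0,0,0,0],[0,-0.04,0,0,0,0,0],[0,-0.04,0,0,0,0,0]]}'

```text
time_s: 16.75
eef_pos: [442.9, -28.2, 40.8]
tcp_rot: [-180.0, 0.0, -156.1]
contact_force: [-1.0, 0.7, 0.2]
opening: 0.5
grasp_force: 0.3
```

>>> hand_motion --plan '{"steps": [[0,-0.01,0,0,0,0,0],[0,-0.02,0,0,0,0,0],[0,-0.02,0,0,0,0,0]]}'

```text
time_s: 17.12
eef_pos: [443.7, -27.8, 40.6]
tcp_rot: [180.0, -0.1, -156.1]
contact_force: [-3.4, -3.1, 2.7]
opening: 0.8
grasp_force: 2.1
```

To row units: -1.5 mm is -0.015, -1 mm is -0.01.

>>> hand_motion --plan '{"steps": [[0,-0.01,0,0,0,0,0],[0,-0.015,0,0,0,0,0],[0,-0.015,0,0,0,0,0]]}'

```text
time_s: 17.5
eef_pos: [443.8, -27.8, 40.5]
tcp_rot: [180.0, -0.2, -156.1]
contact_force: [-7.2, -4.2, 5.6]
opening: 0.2
grasp_force: 4.4
```

>>> hand_motion --plan '{"steps": [[0,-0.01,0,0,0,0,0],[0,-0.015,0,0,0,0,0],[0,-0.015,0,0,0,0,0]]}'

```text
time_s: 17.88
eef_pos: [443.8, -27.6, 40.3]
tcp_rot: [179.9, -0.3, -156.2]
contact_force: [-10.6, -7.6, 9.2]
opening: 0.6
grasp_force: 6.3
```

Hard stop at the expected position. I'll back off and check.

To row units: -70 mm is -0.7, -180 mm is -1.8.

>>> hand_motion --plan '{"steps": [[0,0.05,0,0,0,0,0],[0,0.15,0,0,0,0,0],[0,0.35,0,0,0,0,0],[0,0.45,0,-0.2,0,0,0],[0,0.45,0,-0.7,0,0,0],[0,0.45,0,-1.3,0,0,0],[0,0.45,0,-1.8,0,0,0],[0,0.45,0,-1.8,0,0,0],[0,0.45,0,-1.8,0,0,0]]}'

```text
time_s: 19.0
eef_pos: [405.6, -44.4, 220.4]
tcp_rot: [180.0, 0.0, -156.1]
contact_force: [-0.9, -0.8, -0.8]
opening: 0.3
grasp_force: 0.0
```

```bash
python3 - <<'E'
from h import *
a=cv2.resize(vision.snapshot('side')[200:290,195:320],None,fx=3.2,fy=3.2,interpolation=cv2.INTER_CUBIC)
b=cv2.resize(vision.snapshot('wrist')[200:300,150:400],(400,160))
b=cv2.copyMakeBorder(b,0,a.shape[0]-160,0,0,cv2.BORDER_CONSTANT)
cv2.imwrite('pics/end.png',np.hstack([a,b]))
E
```

```text
(no output)
```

View pics/end.png

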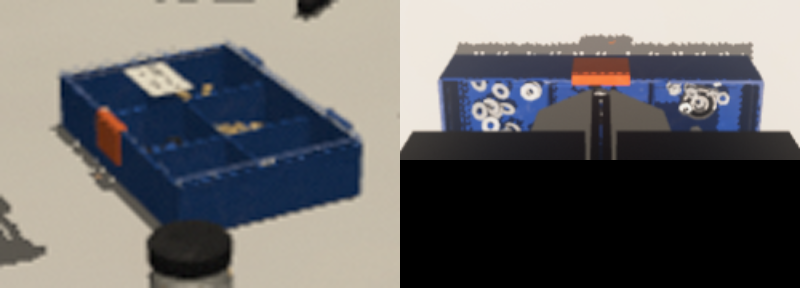

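The latch is flat against the front at (112,137), over the lid's edge. The lid is shut, the jar is standing, and the robot is clear.

```bash
python3 -c "
from bench import env, vision, status
print(env.close_job())"
```

```text
the job is handed in; nothing more can be done
None
```

I handed the job in at about 19 s: the jar stands upright on the table to the right of the case, the lid is shut, the latch is folded flat over its edge, and the bearings and tools were not touched.

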